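# Put the whole tiles back in the mosaic sample box

## Robot

A 7-joint arm with a two-finger parallel gripper is mounted at the origin on the work surface. World frame = base frame: x ahead of the robot, y to its left, z up, the work surface at z = 0. Lengths are in m, angles in rad, forces in N, time in s.
With the tool pointing down it reaches from about 0.4 to 0.75 m from the base axis. Payload 19.5 kg.
Tool frame: the origin (TCP) lies between the finger pads; the fingertips stand 8 mm ahead of it and the grasp point (between the pads) lies 11 mm behind it (r.finger_overhang is the distance from the TCP to the fingertips, in m); z points along the fingers, y is the line along which they close (so a half turn about z gives the same grasp; the last joint's range is limited). The gripper opens to 85 mm and grips with 20 to 120 N. Pads are 22 mm wide; open, the fingers measure 114 mm over their backs; the gripper's body (76 mm by 85 mm) begins 54 mm behind the grasp point. The pads swing forward as they close: fully open they stand 13 mm farther back than shut.
Start: joints at [-1.278, 0.707, -0.028, 1.485, 0.022, 0.951, -0.075], TCP at [0.189, 0.543, 0.239] pointing down, gripper open.
Joint ranges: [-2.71, 2.71], [-0.32, 2.16], [-1.57, 1.52], [0, 2.45], [-1.46, 4.6], [0, 2.02], [-2.83, 2.83]. Speed limits (rad/s): [1.89, 1.89, 2.57, 2.57, 3.01, 3.01, 3.01].

## Interface

Orientations are given as a unit quaternion [w, x, y, z].
In Python, from plant import r, viewer, spotter gives the robot as it stands. The module is installed in compiled form; this text tells all that it offers.
- The arm moves only by the tool drive_tool, never from a script. Its argument "series" is text: rows parted by semicolons, each of 6 numbers parted by spaces: the shift along the tool's x, y, z in mm, then the turn, a rotation vector about the tool's x, y, z in degrees. A call has 1 to 8 rows; each row shifts and turns the commanded pose from where the row before left it, along the tool's axes as they then stand; what a row does not reach is not made up. A row lasts 1/8 s, in which the tool goes at most 62.5 mm and 10.7 degrees, less where a joint would pass 70% of its speed; a pose out of reach is approached as far as the arm can. A call with a gripper value outside its range is refused whole. "fingers" is the closure, from -1 (fully open) to 1 (shut), set as the call begins (left out, the last holds). The fingers move at their own pace and stop on an object; "squeeze" is the grip in N (left out, the last holds). Time passes only in rows, so rows that do not move let the fingers close. It gives the time, the measured TCP pose, the force, the opening and the grip force at its end, in the units of the state.
- r.observe(): the state, without advancing time (a new reading comes with each control period).
- viewer.read_camera(name): name is "scene" or "top"; returns (picture, depth): 420x560x3 uint8, blue, green, red; 420x560 float32, m along the optical axis (not along the pixel's ray), 0 where there is no reading.
- viewer.get_calibration(name): a dict with "camera_matrix" (3x3 intrinsics, pixels), "R" (3x3) and "t" (3): a world point X has camera coordinates R X + t. Camera axes: x right, y down, z forward; pixel columns grow to the right and rows downward; lengths in m; the calibration is good to about 2 mm. A picture is of the moment at which its call begins. get_calibration takes no time and is no camera call.
- r.hand_in(): hands the job in; it is judged then, once.
Trained networks look in the newest picture that a camera, given by its name, has taken for a name from the list of things; names that differ only in an ending like _2 or _b are one class to them, and where a whole thing is asked for, a point or a joint stands for the part that bears it (a point fixed in the world has none). Each returns a list of dicts, best first, with "p" (0 to 1); they miss things now and then, are a little off and sometimes report something else, mostly with a low value. They report only what shows in the picture. A call takes as long as a camera call. They do not tell look-alikes from the thing itself.
- spotter.recognise(camera, thing): "box" ([left, top, right, bottom] as shares, 0 to 1, of the picture: columns of its width, rows of its height, round what is visible of it).
- spotter.trace(camera, thing): "region" (420x560 bool, what is visible of it) and "box" ([left, top, right, bottom] as shares, 0 to 1, of the picture: columns of its width, rows of its height, round what is visible of it).
- spotter.mark_of(camera, thing): "centre" ([column, row] as shares, 0 to 1, of the picture: columns of its width, rows of its height: a listed point, or the origin of a listed thing).
The state is a dict: "t": time; "joint_positions": joint angles; "joint_vel": joint speeds; "joint_efforts": joint torques, N m; "tool_pos": TCP position; "tool_rot": TCP orientation; "contact_force": force on the tool from outside, world axes, zero at the start; "ft_torque": the same for the moment, N m; "grip_width": finger opening in m; "grip_force": force on a finger pad.
Only numpy, scipy, OpenCV 4.12 (cv2) and the standard library are available. Lean on these libraries where they do the work, as an engineer would, in place of code of your own. Each camera call takes 0.05 s, during which the arm holds its last target. There are 200 camera calls.

## Task

Put the four whole terracotta tiles into the wooden sample box, each lying flat in the recess made for its shape and size. Set them down rather than dropping them, and leave the two broken tiles where they lie.

Things in the scene. Friction and masses are not known exactly. Their poses are not given: they have to be found in the camera images.
- square_tile: whole square tile 50 x 50 mm, plain terracotta, 20 mm thick, lying flat on the table; origin at the centre of its underside, z up. x and y along its edges.
- round_tile: whole large round tile, 50 mm diameter, plain terracotta, 20 mm thick, lying flat on the table; origin at the centre of its underside, z up. 
- bar_tile: whole bar-shaped tile 24 mm (its x) by 72 mm (its y), plain terracotta, 20 mm thick, lying flat on the table; origin at the centre of its underside, z up. 
- small_round_tile: whole small round tile, 30 mm diameter, plain terracotta, 20 mm thick, lying flat on the table; origin at the centre of its underside, z up. 
- broken_square: look-alike that stays: a 50 mm square tile with one corner (24 mm of both edges, at its +x +y) snapped off, plain terracotta, 20 mm thick, lying flat on the table; origin at the centre of its underside, z up. The origin is that of the unbroken square.
- broken_round: look-alike that stays: a 50 mm round tile of which the side beyond 4 mm from the centre (at its +y) is snapped off straight, plain terracotta, 20 mm thick, lying flat on the table; origin at the centre of its underside, z up. The origin is the centre of the unbroken disc.
- square_recess: fixed plywood insert 98 x 98 x 10 mm in a dark wooden box. Origin: centre of its underside, 6 mm above the table; recess floor (dark) at z = 4 mm in its frame, flat top at z = 10 mm; z up, x and y along its edges. This one has a square recess 66 x 66 mm, 6 mm deep. Four such inserts stand in a square, 100 mm apart, in any order.
- round_recess: fixed plywood insert 98 x 98 x 10 mm in a dark wooden box. Origin: centre of its underside, 6 mm above the table; recess floor (dark) at z = 4 mm in its frame, flat top at z = 10 mm; z up, x and y along its edges. This one has a large round recess, 66 mm diameter, 6 mm deep. The box is 214 mm square, its rim 6 mm thick and 15 mm above the table.
- bar_recess: fixed plywood insert 98 x 98 x 10 mm in a dark wooden box. Origin: centre of its underside, 6 mm above the table; recess floor (dark) at z = 4 mm in its frame, flat top at z = 10 mm; z up, x and y along its edges. This one has an oblong recess, 40 mm along its x and 88 mm along its y, 6 mm deep.
- small_recess: fixed plywood insert 98 x 98 x 10 mm in a dark wooden box. Origin: centre of its underside, 6 mm above the table; recess floor (dark) at z = 4 mm in its frame, flat top at z = 10 mm; z up, x and y along its edges. This one has a small round recess, 46 mm diameter, 6 mm deep.
There are look-alikes about, which are no part of the job. Leave any black or yellow look-alike of the bar_tile alone.

How it is judged:
By the outcome, as a careful person would: the job done as asked, in the order asked, and still so for the second after the job is handed in, with the robot touching nothing.
It also fails if it takes over 106 s, if anything falls off the work surface, if the arm or the gripper's body presses on something with over 40 N, if the wrist force passes 120 N, or if a joint passes its speed limit or range.

## Working session

There is one attempt and no reset: what is moved stays moved. The work goes in short steps, Python scripts to look and compute and a tool call to move; the robot and the scene stay as the last step left them, time stands still between calls to the robot, and variables do not carry over. Pictures are saved under pics/ and viewed, at most 14 in all, crops included, and the job is handed in when it is done.

Besides the shell and the picture viewer there is one more tool, called after "Emit:" by a JSON object that holds its "op" and its "data". drive_tool: Moves the arm, as the interface text tells. Its arguments: {"type":"object","properties":{"series":{"type":"string"},"fingers":{"type":"number"},"squeeze":{"type":"number"}},"required":["series"]}

```bash
mkdir -p pics
python3 - <<'E'
from plant import r, viewer, spotter
import cv2,numpy as np
for n in ("scene","top"):
    p,d=viewer.read_camera(n); cv2.imwrite(f"pics/{n}0.png",p); np.savez(f"{n}0.npz",p=p,d=d)
    c=viewer.get_calibration(n); print(n,c)
    for th in "square_tile round_tile bar_tile small_round_tile broken_square broken_round square_recess round_recess bar_recess small_recess".split():
        print(th,[(round(o["p"],2),np.round(np.array(o["centre"])*[560,420]).tolist()) for o in spotter.mark_of(n,th)])
print(r.observe(), r.finger_overhang)
E
```

```text
scene {'camera_matrix': array([[382.62816597,   0.        , 278.87106141],
       [  0.        , 382.62816597, 209.20908334],
       [  0.        ,   0.        ,   1.        ]]), 'R': array([[ 0.36752795,  0.92999259,  0.00608111],
       [ 0.73551169, -0.28665607, -0.61388179],
       [-0.56916233,  0.23009145, -0.78937454]]), 't': array([-0.14945032, -0.34858173,  1.15281496])}
square_tile [(0.95, [264.0, 265.0])]
round_tile []
bar_tile [(0.57, [191.0, 188.0]), (0.51, [287.0, 201.0])]
small_round_tile [(0.83, [132.0, 306.0]), (0.68, [177.0, 227.0])]
broken_square [(0.94, [199.0, 285.0])]
broken_round [(0.58, [178.0, 227.0])]
square_recess [(0.9, [384.0, 187.0])]
round_recess [(0.83, [416.0, 214.0])]
bar_recess [(0.59, [387.0, 239.0])]
small_recess []
top {'camera_matrix': array([[432.38480823,   0.        , 281.25425934],
       [  0.        , 432.38480823, 202.34907112],
       [  0.        ,   0.        ,   1.        ]]), 'R': array([[-0.20873435, -0.97795571, -0.00571003],
       [-0.95775516,  0.20559684, -0.20108454],
       [ 0.19782573, -0.03650444, -0.97955725]]), 't': arra
[... 527 characters left out ...]
27765697,  0.70649998, -0.02760708,  1.48458568,  0.0219961 ,
        0.95088044, -0.07548513]), 'joint_vel': array([-0.00049199,  0.0008336 ,  0.00062781,  0.00045072,  0.00031899,
       -0.00022698,  0.00018669]), 'joint_efforts': array([ 1.54364512e-03, -8.82988429e+01,  1.23457868e+00, -2.36383456e+01,
        1.71093363e-02,  1.80568841e-03, -7.18349753e-07]), 'tool_pos': array([0.18894329, 0.54305675, 0.23927132]), 'tool_rot': array([-1.25446127e-05,  1.66639763e-01,  9.86017844e-01, -3.42956749e-05]), 'contact_force': array([ 0.68516635, -1.1760529 ,  0.86428974]), 'ft_torque': array([ 0.03763501, -0.09515662, -0.0053703 ]), 'grip_force': 0.0, 'grip_width': 0.08528461491648956} 0.008
```

View pics/top0.png

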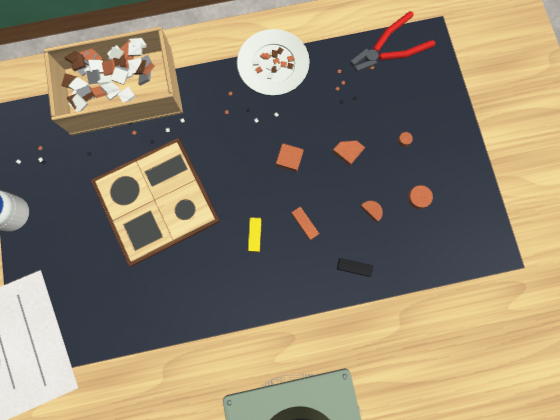

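View pics/scene0.png

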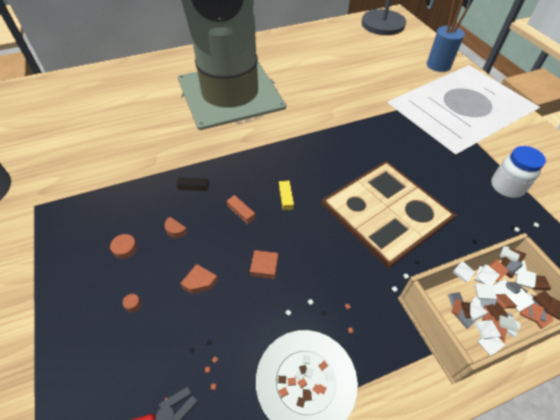

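The terracotta things in the top picture are:
- Whole tiles: square (290,157), large round (421,197), bar (306,223), small round (406,138).
- Broken tiles: square (349,151), round (372,210).
- Bar look-alikes: yellow (255,235), black (355,267).

The recesses are round (125,190), bar (166,170), square (143,230) and small (185,209).

Next I measure from both views.

```bash
cat > m.py <<'E'
import numpy as np,cv2
from plant import viewer
def world(n,d):
    c=viewer.get_calibration(n);K=c["camera_matrix"];v,u=np.mgrid[:420,:560]
    C=np.stack([(u-K[0,2])/K[0,0]*d,(v-K[1,2])/K[1,1]*d,d],-1)
    return (C-c["t"])@c["R"]
def proj(n,X):
    c=viewer.get_calibration(n);q=c["camera_matrix"]@(c["R"]@np.asarray(X)+c["t"]);return q[:2]/q[2]
def plane(n,uv,z):
    c=viewer.get_calibration(n);K=c["camera_matrix"];ray=c["R"].T@np.linalg.solve(K,[uv[0],uv[1],1]);o=-c["R"].T@c["t"]
    return o+ray*(z-o[2])/ray[2]
def rect(P):
    (c,s,a)=cv2.minAreaRect((P[:,:2]*1000).astype(np.float32)); return np.round(c,1),np.round(s,1),round(a,1)
E
cat > seg.py <<'E'
from m import *
import sys
f=sys.argv[1] if len(sys.argv)>1 else "0"
S={"square":((290,157),(264,264)),"round":((421,197),(123,246)),"bar":((306,223),(241,209)),"small":((406,138),(131,302)),
"bsq":((349,151),(200,280)),"brd":((372,210),(175,228))}
R={"round":((125,190),(419,210)),"bar":((166,170),(389,234)),"square":((143,230),(387,184)),"small":((185,209),(356,204))}
for i,n in enumerate(("top","scene")):
    z=np.load(n+f+".npz");p=z["p"].astype(int);d=z["d"];W=world(n,d)
    ter=((p[...,2]-p[...,0]>50)&(p[...,2]>1.5*p[...,1])).astype(np.uint8)
    dark=(p.max(-1)<110).astype(np.uint8)
    for nm,D,M in(("tile",S,ter),("recess",R,dark)):
        _,L=cv2.connectedComponents(M,connectivity=4)
        for k,uv in D.items():
            u,v=uv[i];m=(L==L[v,u])&(d>0)
            P=W[m];zt=np.percentile(P[:,2],60)
            T=P[abs(P[:,2]-zt)<.004]
            h=cv2.convexHull((T[:,:2]*1000).astype(np.float32));mm=cv2.moments(h)
            print(n,nm,k,M[v,u],m.sum(),"z med %.4f"%np.median(T[:,2]),"rect",*rect(T),"cen",round(mm['m10']/mm['m00'],1),round(mm['m01']/mm['m00'],1))
            if nm=="recess":
                ring=cv2.dilate(m.astype(np.uint8),np.ones((9,9)))-cv2.dilate(m.astype(np.uint8),np.ones((5,5)))
                print("    rim z %.4f"%np.median(W[ring>0][:,2]))
E
python3 seg.py
```

```text
top tile square 1 488 z med 0.0201 rect [ 593.8 -108.7] [49.5 50.5] 60.0 cen 593.6 -108.7
top tile round 1 410 z med 0.0199 rect [ 445.3 -369.1] [47.9 48.5] 50.5 cen 445.2 -369.3
top tile bar 1 378 z med 0.0204 rect [ 440.7 -109.2] [71.5 23.7] 22.0 cen 440.8 -109.1
top tile small 1 134 z med 0.0204 rect [ 580.7 -371.7] [26.7 28.9] 24.1 cen 580.9 -372.0
top tile bsq 1 435 z med 0.0201 rect [ 584. -242.] [50.  51.7] 37.7 cen 580.3 -241.4
top tile brd 1 258 z med 0.0201 rect [ 439.7 -261.9] [46.9 29.1] 32.2 cen 438.9 -260.4
top recess round 1 603 z med 0.0107 rect [597.  264.3] [61.  61.1] 15.5 cen 596.9 264.5
    rim z 0.0164
top recess bar 1 607 z med 0.0108 rect [623.3 168. ] [37.8 84.9] 15.7 cen 623.4 168.0
    rim z 0.0163
top recess square 1 827 z med 0.0108 rect [500.1 238.2] [63.4 63.3] 15.2 cen 500.1 238.2
    rim z 0.0164
top recess small 1 294 z med 0.0108 rect [526.5 141.2] [40.5 42.7] 53.1 cen 526.9 141.5
    rim z 0.0163
scene tile square 1 596 z med 0.0204 rect [ 594.2 -107.2] [49.6 51.5] 61.3 cen 594.4 -107.4
scene tile round 1 412 z med 0.0201 rect [ 446.8 -368.1] [48.7 47.9] 69.3 cen 446.1 -368.1
scene tile bar 1 344 z med 0.0203 rect [ 441.3 -108.4] [72.7 24.6] 21.0 cen 441.7 -108.5
scene tile small 1 198 z med 0.0202 rect [ 581.1 -370.6] [28.7 27.1] 28.5 cen 581.5 -370.6
scene tile bsq 1 573 z med 0.0204 rect [ 584.6 -240.6] [51.6 51. ] 36.9 cen 580.9 -240.2
scene tile brd 1 244 z med 0.0204 rect [ 441.1 -260.1] [50.  28.9] 34.1 cen 440.2 -258.5
scene recess round 1 422 z med 0.0115 rect [592.6 268.4] [56.7 58.8] 85.1 cen 593.0 267.9
    rim z 0.0170
scene recess bar 1 501 z med 0.0112 rect [619.4 170.9] [35.3 82.6] 15.7 cen 619.5 170.7
    rim z 0.0166
scene recess square 1 453 z med 0.0114 rect [495.8 241.2] [62.  60.2] 13.7 cen 496.3 241.6
    rim z 0.0170
scene recess small 1 179 z med 0.0112 rect [522.2 144.3] [39.2 37. ] 7.1 cen 522.6 143.9
    rim z 0.0167
```

Both views agree: tile tops are at 20 mm, recess floors at about 11 mm and insert tops at about 16 mm. Next is a helper for the remaining move, plus one close crop to check the choice.

```bash
cat > nav.py <<'E'
import sys,numpy as np
from plant import r
from scipy.spatial.transform import Rotation as Ro
x,y,z,yaw=map(float,sys.argv[1:5])
s=r.observe();R=Ro.from_quat(s["tool_rot"],scalar_first=True).as_matrix()
cur=np.degrees(np.arctan2(R[1,1],R[0,1]));turn=-((yaw-cur+90)%180-90)
a=np.radians(cur-turn);Y=np.array([np.cos(a),np.sin(a),0]);X=np.array([np.sin(a),-np.cos(a),0])
X=X if X@(Ro.from_rotvec([0,0,-np.radians(turn)]).apply(R[:,0]))>0 else -X
d=np.array([x,y,z])-s["tool_pos"]*1000
print("t %.2f cur yaw %.1f pos %s tilt %.2f"%(s["t"],cur,np.round(s["tool_pos"]*1000,1),np.degrees(np.arccos(-R[2,2]))))
print("turn z %.1f then shift x %.1f y %.1f z %.1f"%(turn,d@X,d@Y,-d[2]),"F",np.round(s["contact_force"],1),"w %.4f g %.1f"%(s["grip_width"],s["grip_force"]),"j7 %.2f"%s["joint_positions"][6])
E
python3 - <<'E'
import cv2
p=cv2.imread("pics/top0.png")[110:290,230:450]
cv2.imwrite("pics/crop0.png",cv2.resize(p,None,fx=3,fy=3,interpolation=cv2.INTER_CUBIC))
E
python3 nav.py 594 -108 120 -30
```

```text
t 1.10 cur yaw 70.8 pos [188.9 543.1 239.3] tilt 0.00
turn z -79.2 then shift x 361.3 y -676.3 z 119.3 F [ 0.7 -1.2  0.9] w 0.0853 g 0.0 j7 -0.08
```

View pics/crop0.png

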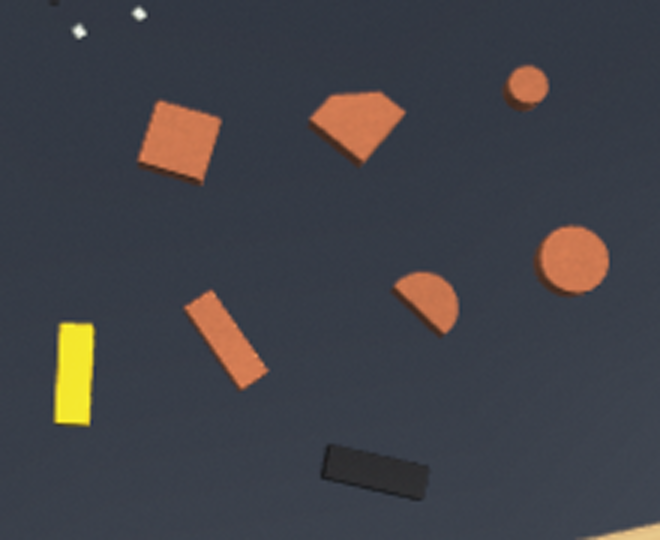

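The whole square is at crop (180,142) with four full corners. The broken square at (358,125) lacks a corner, and the half disc is at (428,303). The whole bar is (227,340), the small round (527,86) and the large round (574,260). The first target is the whole square.

Emit:
{"op": "drive_tool", "data": {"series": "0 0 0 0 0 10; 0 0 0 0 0 10; 0 0 0 0 0 10; 0 0 0 0 0 10; 0 0 0 0 0 10; 0 0 0 0 0 10; 0 0 0 0 0 10; 0 0 0 0 0 10", "fingers": -1, "squeeze": 40}}

```text
t: 2.1
tool_pos: [0.1888, 0.5431, 0.2393]
tool_rot: [-0.0, 0.763, 0.646, -0.0]
contact_force: [-0.9, -0.6, 0.6]
grip_width: 0.0854
grip_force: 0.0
```

Emit:
{"op": "drive_tool", "data": {"series": "0 0 0 0 0 10; 0 0 0 0 0 10; -20 38 0 0 0 0; -22 42 4 0 0 0; -22 42 4 0 0 0; -22 42 4 0 0 0; -22 42 4 0 0 0; -22 42 4 0 0 0"}}

```text
t: 3.1
tool_pos: [0.3428, 0.3074, 0.2193]
tool_rot: [-0.0, 0.862, 0.506, 0.0]
contact_force: [1.3, 0.8, -0.2]
grip_width: 0.0856
grip_force: 0.0
```

Emit:
{"op": "drive_tool", "data": {"series": "-22 42 10 0 0 0; -22 42 10 0 0 0; -22 42 10 0 0 0; -22 42 10 0 0 0; -22 42 10 0 0 0; -22 42 10 0 0 0; -22 42 10 0 0 0; 0 0 0 0 0 0"}}

```text
t: 4.1
tool_pos: [0.5246, 0.0275, 0.1487]
tool_rot: [0.001, 0.864, 0.504, -0.0]
contact_force: [-0.6, 0.9, 0.6]
grip_width: 0.0853
grip_force: 0.0
```

```bash
python3 nav.py 594 -108 12 -29.3
```

```text
t 4.10 cur yaw -29.4 pos [524.6  27.5 148.7] tilt 0.09
turn z -0.1 then shift x -84.2 y 126.9 z 136.7 F [-0.6  0.9  0.6] w 0.0853 g 0.0 j7 -0.32
```

Emit:
{"op": "drive_tool", "data": {"series": "-28 42 20 0 0 0; -28 42 20 0 0 0; -28 43 20 0 0 0; 0 0 25 0 0 0; 0 0 25 0 0 0; 0 0 0 0 0 0"}}

```text
t: 4.85
tool_pos: [0.5928, -0.1037, 0.0382]
tool_rot: [-0.001, 0.862, 0.506, -0.001]
contact_force: [-0.8, -0.1, 0.2]
grip_width: 0.0854
grip_force: 0.0
```

```bash
python3 nav.py 594 -108 12 -29.3
```

```text
t 4.85 cur yaw -29.2 pos [ 592.8 -103.7   38.2] tilt 0.14
turn z 0.1 then shift x -3.1 y 3.2 z 26.2 F [-0.8 -0.1  0.2] w 0.0854 g 0.0 j7 -0.14
```

Emit:
{"op": "drive_tool", "data": {"series": "-3 3 14 0 0 0; 0 0 12 0 0 0; 0 0 0 0 0 0"}}

```text
t: 5.22
tool_pos: [0.5943, -0.1084, 0.0126]
tool_rot: [-0.0, 0.862, 0.506, -0.0]
contact_force: [0.5, 0.3, -0.6]
grip_width: 0.0851
grip_force: 0.0
```

Emit:
{"op": "drive_tool", "data": {"series": "0 0 0 0 0 0; 0 0 0 0 0 0; 0 0 0 0 0 0; 0 0 0 0 0 0; 0 0 0 0 0 0; 0 0 0 0 0 0; 0 0 0 0 0 0", "fingers": 1}}

```text
t: 6.1
tool_pos: [0.5949, -0.1085, 0.0139]
tool_rot: [0.0, 0.862, 0.506, 0.0]
contact_force: [-1.2, -0.0, 4.8]
grip_width: 0.0489
grip_force: 41.6
```

```bash
python3 nav.py 498 240 130 15.5
python3 - <<'E'
from plant import viewer
import cv2
p,d=viewer.read_camera("scene")
cv2.imwrite("pics/g1.png",cv2.resize(p[150:330,170:390],None,fx=3,fy=3,interpolation=cv2.INTER_CUBIC))
E
```

```text
t 6.10 cur yaw -29.2 pos [ 594.9 -108.5   13.9] tilt 0.04
turn z -44.7 then shift x 361.8 y -0.3 z -116.1 F [-1.2 -0.   4.8] w 0.0489 g 41.6 j7 -0.13
```

View pics/g1.png

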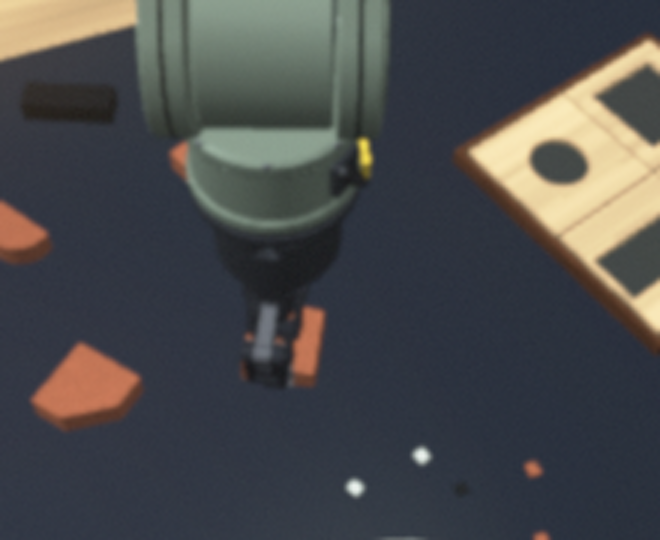

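The square is held with an opening of 48.9 mm, visible at crop (305,345). I lift it and carry it over the square recess, then check how far the fingertips stand below the tile's top.

Emit:
{"op": "drive_tool", "data": {"series": "0 0 -20 0 0 0; 0 0 -40 0 0 0; 0 0 -50 0 0 0; 0 0 0 0 0 -9; 0 0 0 0 0 -9; 0 0 0 0 0 -9; 0 0 0 0 0 -9; 0 0 0 0 0 -9"}}

```text
t: 7.15
tool_pos: [0.5948, -0.1088, 0.1247]
tool_rot: [0.001, 0.601, 0.799, -0.0]
contact_force: [-0.9, 0.2, -1.3]
grip_width: 0.0492
grip_force: 42.2
```

Emit:
{"op": "drive_tool", "data": {"series": "30 0 0 0 0 0; 45 0 0 0 0 0; 45 0 0 0 0 0; 45 0 0 0 0 0; 45 0 0 0 0 0; 45 0 0 0 0 0; 45 0 0 0 0 0; 30 0 0 0 0 0"}}

```text
t: 8.15
tool_pos: [0.5041, 0.2111, 0.1246]
tool_rot: [0.0, 0.602, 0.798, 0.001]
contact_force: [0.4, 0.2, -1.4]
grip_width: 0.0489
grip_force: 42.2
```

Emit:
{"op": "drive_tool", "data": {"series": "25 0 0 0 0 0; 0 0 0 0 0 0"}}

```text
t: 8.4
tool_pos: [0.4974, 0.2349, 0.1244]
tool_rot: [0.0, 0.602, 0.798, 0.001]
contact_force: [0.1, -1.3, -0.8]
grip_width: 0.0487
grip_force: 42.2
```

```bash
python3 nav.py 498 240 24 15.5
python3 - <<'E'
from m import *
p,d=viewer.read_camera("scene");np.savez("h1.npz",p=p,d=d)
u,v=proj("scene",[.498,.24,.12]).astype(int);print(u,v)
a,b=max(v-60,0),max(u-75,0)
cv2.imwrite("pics/h1.png",cv2.resize(p[a:a+120,b:b+150],None,fx=5,fy=5,interpolation=cv2.INTER_CUBIC));print(a,b)
E
```

```text
t 8.40 cur yaw 16.0 pos [497.4 234.9 124.4] tilt 0.07
turn z 0.5 then shift x 4.8 y 1.9 z 100.4 F [ 0.1 -1.3 -0.8] w 0.0487 g 42.2 j7 -0.10
397 151
91 322
```

View pics/h1.png

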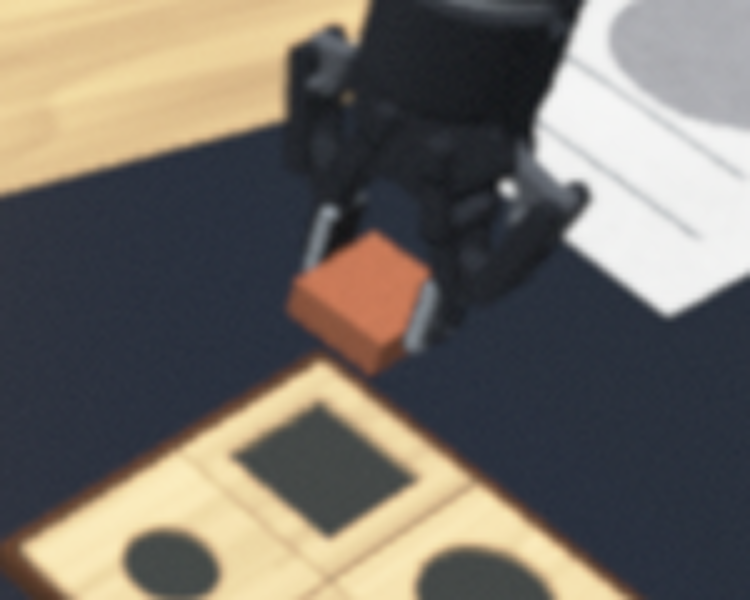

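The square hangs level at crop (365,300) over the square recess, with the near finger's tip at about (415,345). I'll check the tip height by depth.

Run:
```python
from m import *
z=np.load("h1.npz");p=z["p"].astype(int);W=world("scene",z["d"])*1000
ter=(p[...,2]-p[...,0]>50)&(p[...,2]>1.5*p[...,1]);m=np.zeros_like(ter);m[130:170,378:412]=1
T=W[ter&m];print("tile z min/top",np.percentile(T[:,2],[1,5,50,90]).round(1))
for x,y in((395,340),(405,345),(412,346),(415,340),(418,330),(425,310),(430,325),(440,320),(310,262),(320,240)):
    u,v=322+x/5,91+y/5;print(x,y,p[int(v),int(u)],W[int(v),int(u)].round(1))
```

```text
tile z min/top [  2.3 117.3 130.9 132.7]
395 340 [ 50  65 102] [525.3 229.  126.9]
405 345 [104 101 104] [529.4 231.3 127. ]
412 346 [118 112 108] [531.4 231.9 128.6]
415 340 [120 114 109] [528.9 236.4 127.6]
418 330 [133 127 121] [528.9 234.2 134.3]
425 310 [122 116 110] [530.  234.5 146.6]
430 325 [60 56 53] [532.3 237.9 138.9]
440 320 [48 43 39] [534.1 240.4 142.6]
310 262 [130 126 126] [473.7 217.6 131.8]
320 240 [109 104  98] [475.4 218.2 144.5]
```

Tile bottom is about 13 mm below the TCP, and the tips are about 15 mm above the tile bottom, so placing is clear. Lowering now.

Emit:
{"op": "drive_tool", "data": {"series": "5 2 30 0 0 0; 0 0 30 0 0 0; 0 0 24 0 0 0; 0 0 8 0 0 0; 0 0 3 0 0 0; 0 0 0 0 0 0"}}

```text
t: 9.2
tool_pos: [0.4989, 0.2383, 0.029]
tool_rot: [0.0, 0.603, 0.798, 0.0]
contact_force: [-0.3, 0.1, -1.4]
grip_width: 0.049
grip_force: 42.2
```

Emit:
{"op": "drive_tool", "data": {"series": "0 0 1 0 0 0; 0 0 1 0 0 0; 0 0 0 0 0 0"}}

```text
t: 9.57
tool_pos: [0.4985, 0.2384, 0.0264]
tool_rot: [0.0, 0.603, 0.798, -0.0]
contact_force: [-0.0, -0.1, -0.7]
grip_width: 0.0488
grip_force: 42.2
```

```bash
python3 nav.py 498 240 24 15.5
```

```text
t 9.57 cur yaw 15.8 pos [498.5 238.4  26.4] tilt 0.00
turn z 0.3 then shift x 1.7 y -0.1 z 2.4 F [-0.  -0.1 -0.7] w 0.0488 g 42.2 j7 -0.09
```

Emit:
{"op": "drive_tool", "data": {"series": "2 0 1 0 0 0; 0 0 1 0 0 0; 0 0 0 0 0 0"}}

```text
t: 9.95
tool_pos: [0.4979, 0.2403, 0.0242]
tool_rot: [0.0, 0.603, 0.798, -0.0]
contact_force: [0.3, -0.4, -1.4]
grip_width: 0.0496
grip_force: 42.2
```

Emit:
{"op": "drive_tool", "data": {"series": "0 0 1 0 0 0; 0 0 0 0 0 0"}}

```text
t: 10.2
tool_pos: [0.498, 0.2403, 0.0239]
tool_rot: [0.0, 0.603, 0.798, 0.0]
contact_force: [-3.8, -1.0, 14.0]
grip_width: 0.0488
grip_force: 43.8
```

Contact is made, so I release.

Emit:
{"op": "drive_tool", "data": {"series": "0 0 -0.5 0 0 0; 0 0 0 0 0 0; 0 0 0 0 0 0; 0 0 0 0 0 0; 0 0 -10 0 0 0; 0 0 -30 0 0 0; 0 0 -50 0 0 0; 0 0 0 0 0 0", "fingers": -0.7}}

```text
t: 11.2
tool_pos: [0.4992, 0.2409, 0.1174]
tool_rot: [0.001, 0.603, 0.798, 0.002]
contact_force: [-0.3, -0.2, -1.4]
grip_width: 0.0729
grip_force: 0.0
```

```bash
python3 nav.py 441.2 -108.8 60 -68.5
```

```text
t 11.20 cur yaw 15.8 pos [499.2 240.9 117.4] tilt 0.30
turn z 84.3 then shift x -182.1 y 304.1 z 57.4 F [-0.3 -0.2 -1.4] w 0.0729 g 0.0 j7 -0.10
```

Emit:
{"op": "drive_tool", "data": {"series": "0 0 0 0 0 10; 0 0 0 0 0 10; 0 0 0 0 0 10; 0 0 0 0 0 10; 0 0 0 0 0 10; 0 0 0 0 0 10; 0 0 0 0 0 10; 0 0 0 0 0 10", "fingers": -0.4}}

```text
t: 12.2
tool_pos: [0.4978, 0.2403, 0.1138]
tool_rot: [-0.0, 0.975, 0.221, -0.0]
contact_force: [0.5, 0.8, 0.5]
grip_width: 0.0602
grip_force: 0.0
```

Emit:
{"op": "drive_tool", "data": {"series": "0 0 0 0 0 4.3; -20 34 0 0 0 0; -26 44 0 0 0 0; -26 44 0 0 0 0; -26 44 0 0 0 0; -26 44 0 0 0 0; -26 44 10 0 0 0; -20 34 20 0 0 0"}}

```text
t: 13.2
tool_pos: [0.4453, -0.0919, 0.084]
tool_rot: [0.0, 0.982, 0.186, 0.001]
contact_force: [0.9, 0.5, 0.1]
grip_width: 0.0601
grip_force: 0.0
```

```bash
python3 nav.py 441.2 -108.8 12 -68.5
python3 - <<'E'
from m import *
p,d=viewer.read_camera("scene");np.savez("scene1.npz",p=p,d=d)
cv2.imwrite("pics/s1.png",p)
E
```

```text
t 13.20 cur yaw -68.5 pos [445.3 -91.9  84. ] tilt 0.08
turn z -0.0 then shift x -10.0 y 14.3 z 72.0 F [0.9 0.5 0.1] w 0.0601 g 0.0 j7 -0.44
```

View pics/s1.png

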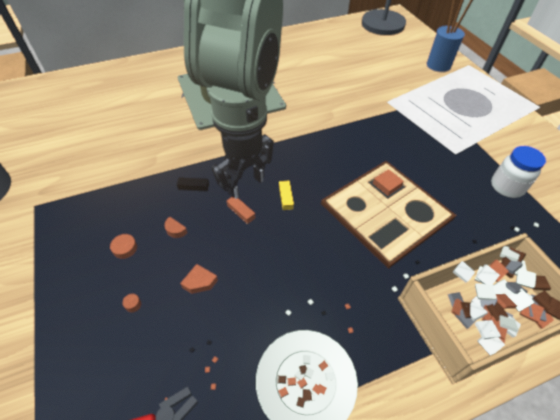

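The square sits in its recess at (388,182). The gripper hangs over the bar at (241,209), and the yellow bar (287,195) is clear.

Emit:
{"op": "drive_tool", "data": {"series": "-10 14 20 0 0 0; 0 0 20 0 0 0; 0 0 0 0 0 0"}}

```text
t: 13.62
tool_pos: [0.4408, -0.1066, 0.0432]
tool_rot: [-0.0, 0.982, 0.186, -0.001]
contact_force: [0.0, 0.2, 0.5]
grip_width: 0.06
grip_force: 0.0
```

```bash
python3 nav.py 441.2 -108.8 12 -68.5
```

```text
t 13.62 cur yaw -68.5 pos [ 440.8 -106.6   43.2] tilt 0.11
turn z -0.0 then shift x -0.4 y 2.2 z 31.2 F [0.  0.2 0.5] w 0.0600 g 0.0 j7 -0.39
```

Emit:
{"op": "drive_tool", "data": {"series": "0 2 16 0 0 0; 0 0 15 0 0 0; 0 0 0 0 0 0"}}

```text
t: 14.0
tool_pos: [0.4419, -0.1082, 0.013]
tool_rot: [-0.0, 0.982, 0.187, -0.0]
contact_force: [-0.1, -0.2, 0.8]
grip_width: 0.0601
grip_force: 0.0
```

Emit:
{"op": "drive_tool", "data": {"series": "0 0 0 0 0 0; 0 0 0 0 0 0; 0 0 0 0 0 0; 0 0 0 0 0 0; 0 0 0 0 0 0; 0 0 0 0 0 0", "fingers": 1}}

```text
t: 14.75
tool_pos: [0.4423, -0.1085, 0.0137]
tool_rot: [0.0, 0.982, 0.187, 0.0]
contact_force: [0.1, 0.4, 13.4]
grip_width: 0.0228
grip_force: 39.0
```

Emit:
{"op": "drive_tool", "data": {"series": "0 0 -20 0 0 0; 0 0 -40 0 0 0; 0 0 -50 0 0 0; 0 0 0 0 0 -10; 0 0 0 0 0 -10; 0 0 0 0 0 -10; 0 0 0 0 0 -10; 0 0 0 0 0 -10"}}

```text
t: 15.75
tool_pos: [0.442, -0.1085, 0.1233]
tool_rot: [0.0, 0.81, 0.587, -0.0]
contact_force: [1.2, -0.6, 0.1]
grip_width: 0.0231
grip_force: 40.3
```

```bash
python3 nav.py 621.4 169.4 122 15.5
```

```text
t 15.75 cur yaw -18.2 pos [ 442.  -108.5  123.3] tilt 0.02
turn z -33.7 then shift x 219.8 y 247.2 z 1.3 F [ 1.2 -0.6  0.1] w 0.0231 g 40.3 j7 0.08
```

Emit:
{"op": "drive_tool", "data": {"series": "0 0 0 0 0 -9; 0 0 0 0 0 -9; 0 0 0 0 0 -9; 0 0 0 0 0 -7; 20 24 0 0 0 0; 32 36 0 0 0 0; 32 36 0 0 0 0; 32 36 0 0 0 0"}}

```text
t: 16.75
tool_pos: [0.5388, 0.0399, 0.1233]
tool_rot: [0.0, 0.605, 0.796, -0.0]
contact_force: [0.1, -0.4, -0.9]
grip_width: 0.0228
grip_force: 40.4
```

Emit:
{"op": "drive_tool", "data": {"series": "32 36 0 0 0 0; 32 36 0 0 0 0; 25 28 0 0 0 0; 15 15 0 0 0 0; 0 0 0 0 0 0"}}

```text
t: 17.38
tool_pos: [0.621, 0.1708, 0.1228]
tool_rot: [-0.0, 0.604, 0.797, -0.0]
contact_force: [0.6, -0.9, -0.7]
grip_width: 0.0232
grip_force: 40.4
```

```bash
python3 nav.py 621.4 169.4 23.5 15.5
cat > held.py <<'E'
from m import *
from plant import r
c=r.observe()["tool_pos"]*1000
for n in("scene","top"):
    p,d=viewer.read_camera(n);p=p.astype(int);W=world(n,d)*1000
    m=(p[...,2]-p[...,0]>50)&(p[...,2]>1.5*p[...,1])&(d>0)&(W[...,2]>60)&(np.hypot(W[...,0]-c[0],W[...,1]-c[1])<70)
    T=W[m];print(n,m.sum(),*(("z-TCP pct",(np.percentile(T[:,2],[2,50,90])-c[2]).round(1),*rect(T/1000)) if len(T)>5 else ()))
E
python3 held.py
```

```text
t 17.38 cur yaw 15.6 pos [621.  170.8 122.8] tilt 0.01
turn z 0.1 then shift x -1.5 y -0.0 z 99.3 F [ 0.6 -0.9 -0.7] w 0.0232 g 40.4 j7 0.02
scene 322 z-TCP pct [-5.1  6.9  8.6] [618.8 159.1] [56.4 60.6] 62.0
top 236 z-TCP pct [-3.8  6.2  8.5] [613.3 162.8] [34.1 72.2] 31.8
```

Run:
```python
from m import *
o=[]
for n in("scene","top"):
    p,d=viewer.read_camera(n);u,v=proj(n,[.621,.171,.12]).astype(int);a,b=max(v-50,0),max(u-50,0)
    o.append(cv2.resize(p[a:a+100,b:b+100],(400,400),interpolation=cv2.INTER_CUBIC))
cv2.imwrite("pics/h2.png",np.hstack(o))
```

```text
(no output)
```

View pics/h2.png

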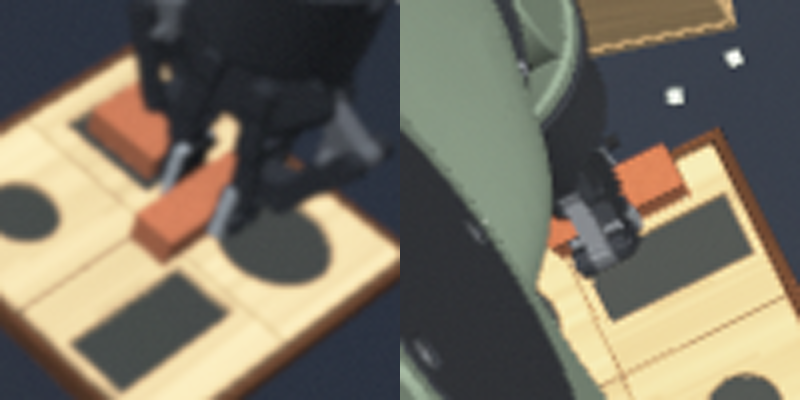

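The bar is level and parallel to its oblong recess (left crop (190,210), recess (150,330)). The square lies flat behind it. Lowering.

Emit:
{"op": "drive_tool", "data": {"series": "-1.5 0 30 0 0 0; 0 0 30 0 0 0; 0 0 24 0 0 0; 0 0 9 0 0 0; 0 0 3 0 0 0; 0 0 0 0 0 0; 0 0 0 0 0 0"}}

```text
t: 18.45
tool_pos: [0.6219, 0.1681, 0.0276]
tool_rot: [0.0, 0.605, 0.796, 0.0]
contact_force: [0.4, -0.4, 0.2]
grip_width: 0.0232
grip_force: 40.4
```

Emit:
{"op": "drive_tool", "data": {"series": "0 0 1 0 0 0; 0 0 0 0 0 0"}}

```text
t: 18.7
tool_pos: [0.6216, 0.1681, 0.0259]
tool_rot: [0.0, 0.605, 0.796, 0.0]
contact_force: [0.3, -0.5, -1.0]
grip_width: 0.023
grip_force: 40.4
```

Emit:
{"op": "drive_tool", "data": {"series": "0 0 1 0 0 0; 0 0 0 0 0 0"}}

```text
t: 18.95
tool_pos: [0.6215, 0.1681, 0.0247]
tool_rot: [-0.0, 0.605, 0.796, -0.0]
contact_force: [0.6, 0.3, -1.3]
grip_width: 0.0233
grip_force: 40.4
```

Emit:
{"op": "drive_tool", "data": {"series": "0 1 1 0 0 0; 0 0 0 0 0 0"}}

```text
t: 19.2
tool_pos: [0.6226, 0.1683, 0.0238]
tool_rot: [0.0, 0.605, 0.796, -0.0]
contact_force: [-0.2, -0.6, 0.1]
grip_width: 0.0229
grip_force: 40.4
```

Emit:
{"op": "drive_tool", "data": {"series": "0 0 0.5 0 0 0; 0 0 0 0 0 0"}}

```text
t: 19.45
tool_pos: [0.6226, 0.1684, 0.0237]
tool_rot: [0.0, 0.605, 0.796, 0.0]
contact_force: [-2.2, -0.8, 8.1]
grip_width: 0.0227
grip_force: 41.4
```

Emit:
{"op": "drive_tool", "data": {"series": "0 0 0 0 0 0; 0 0 0 0 0 0; 0 0 0 0 0 0; 0 0 0 0 0 0; 0 0 -10 0 0 0; 0 0 -30 0 0 0; 0 0 -50 0 0 0; 0 0 0 0 0 0", "fingers": -0.3}}

```text
t: 20.45
tool_pos: [0.6242, 0.1687, 0.1174]
tool_rot: [0.002, 0.605, 0.796, 0.002]
contact_force: [-0.3, 0.2, -1.0]
grip_width: 0.0555
grip_force: 0.0
```

Emit:
{"op": "drive_tool", "data": {"series": "0 0 0 0 0 10; 0 0 0 0 0 10; 0 0 0 0 0 10; 0 0 0 0 0 10; 0 0 0 0 0 10", "fingers": -1}}

```text
t: 21.08
tool_pos: [0.6224, 0.1683, 0.1132]
tool_rot: [0.0, 0.886, 0.463, -0.0]
contact_force: [-0.7, -0.3, -0.7]
grip_width: 0.0853
grip_force: 0.0
```

```bash
python3 nav.py 445.7 -368.6 60 -35
```

```text
t 21.07 cur yaw -34.8 pos [622.4 168.3 113.2] tilt 0.02
turn z 0.2 then shift x -541.2 y 163.2 z 53.2 F [-0.7 -0.3 -0.7] w 0.0853 g 0.0 j7 -0.64
```

Emit:
{"op": "drive_tool", "data": {"series": "-35 10 0 0 0 0; -46 14 0 0 0 0; -46 14 0 0 0 0; -46 14 0 0 0 0; -46 14 0 0 0 0; -46 14 0 0 0 0; -46 14 0 0 0 0; -46 14 0 0 0 0"}}

```text
t: 22.08
tool_pos: [0.5088, -0.1884, 0.1134]
tool_rot: [0.0, 0.885, 0.466, 0.0]
contact_force: [0.6, 0.2, -0.1]
grip_width: 0.0853
grip_force: 0.0
```

Emit:
{"op": "drive_tool", "data": {"series": "-46 14 0 0 0 0; -46 14 10 0 0 0; -46 14 20 0 0 0; -35 10 20 0 0 0; -11 3 0 0 0 0; 0 0 0 0 0 0; 0 0 0 0 0 0"}}

```text
t: 22.95
tool_pos: [0.4515, -0.3687, 0.0638]
tool_rot: [0.0, 0.885, 0.466, 0.0]
contact_force: [0.2, -0.8, -0.4]
grip_width: 0.0855
grip_force: 0.0
```

```bash
python3 nav.py 445.7 -368.6 9 -35
```

```text
t 22.95 cur yaw -34.4 pos [ 451.5 -368.7   63.8] tilt 0.05
turn z 0.6 then shift x -3.3 y -4.8 z 54.8 F [ 0.2 -0.8 -0.4] w 0.0855 g 0.0 j7 0.20
```

Emit:
{"op": "drive_tool", "data": {"series": "-3 -5 20 0 0 0; 0 0 20 0 0 0; 0 0 10 0 0 0; 0 0 4 0 0 0; 0 0 0 0 0 0"}}

```text
t: 23.58
tool_pos: [0.4449, -0.3695, 0.0094]
tool_rot: [0.0, 0.885, 0.466, -0.0]
contact_force: [-0.5, 0.3, 0.7]
grip_width: 0.0857
grip_force: 0.0
```

Emit:
{"op": "drive_tool", "data": {"series": "0 0 0 0 0 0; 0 0 0 0 0 0; 0 0 0 0 0 0; 0 0 0 0 0 0; 0 0 0 0 0 0; 0 0 0 0 0 0; 0 0 0 0 0 0", "fingers": 1}}

```text
t: 24.45
tool_pos: [0.4449, -0.3697, 0.01]
tool_rot: [0.0, 0.885, 0.466, 0.0]
contact_force: [-1.1, 0.8, 9.1]
grip_width: 0.0482
grip_force: 40.0
```

Emit:
{"op": "drive_tool", "data": {"series": "0 0 -20 0 0 0; 0 0 -40 0 0 0; 0 0 -50 0 0 0; 0 0 0 0 0 -10; 0 0 0 0 0 -10; 0 0 0 0 0 -10; 0 0 0 0 0 -10; 0 0 0 0 0 -10"}}

```text
t: 25.45
tool_pos: [0.4447, -0.3698, 0.1207]
tool_rot: [0.001, 0.603, 0.798, -0.0]
contact_force: [-0.1, 0.0, -1.4]
grip_width: 0.0483
grip_force: 41.9
```

```bash
python3 nav.py 595 266 120 15.5;python3 held.py
```

```text
t 25.45 cur yaw 15.8 pos [ 444.7 -369.8  120.7] tilt 0.08
turn z 0.3 then shift x 572.5 y 314.7 z 0.7 F [-0.1  0.  -1.4] w 0.0483 g 41.9 j7 0.80
scene 172 z-TCP pct [ 2.5 10.1 43.8] [ 468.3 -359.9] [84.5 48.2] 18.3
top 436 z-TCP pct [ 5.8  9.9 11.8] [ 444.3 -363.4] [46.  49.2] 69.5
```

Emit:
{"op": "drive_tool", "data": {"series": "30 16 0 0 0 0; 42 23 0 0 0 0; 42 23 0 0 0 0; 42 23 0 0 0 0; 42 23 0 0 0 0; 42 23 0 0 0 0; 42 23 0 0 0 0; 42 23 0 0 0 0"}}

```text
t: 26.55
tool_pos: [0.529, -0.0085, 0.1201]
tool_rot: [0.0, 0.607, 0.795, 0.0]
contact_force: [0.8, 0.0, -1.1]
grip_width: 0.0484
grip_force: 41.9
```

Emit:
{"op": "drive_tool", "data": {"series": "42 23 0 0 0 0; 42 23 0 0 0 0; 42 23 0 0 0 0; 42 23 0 0 0 0; 42 23 0 0 0 0; 30 18 0 0 0 0; 0 0 0 0 0 0; 0 0 0 0 0 0"}}

```text
t: 27.55
tool_pos: [0.5926, 0.2562, 0.1198]
tool_rot: [0.0, 0.606, 0.795, -0.0]
contact_force: [-0.5, -0.4, -0.5]
grip_width: 0.0486
grip_force: 41.9
```

```bash
python3 nav.py 595 266 20.7 15.5;python3 held.py
```

```text
t 27.55 cur yaw 15.3 pos [592.6 256.2 119.8] tilt 0.04
turn z -0.2 then shift x 8.8 y 5.0 z 99.1 F [-0.5 -0.4 -0.5] w 0.0486 g 41.9 j7 -0.11
scene 438 z-TCP pct [-4.8 10.4 12. ] [590.7 255.2] [44.7 51.7] 38.8
top 247 z-TCP pct [-3.8  9.8 12.2] [590.1 248.1] [35.2 58.3] 89.9
```

Emit:
{"op": "drive_tool", "data": {"series": "9 5 20 0 0 0; 0 0 30 0 0 0; 0 0 30 0 0 0; 0 0 12 0 0 0; 0 0 4 0 0 0; 0 0 0 0 0 0; 0 0 0 0 0 0"}}

```text
t: 28.52
tool_pos: [0.5954, 0.2671, 0.0241]
tool_rot: [0.0, 0.605, 0.796, 0.001]
contact_force: [-0.8, -0.4, -0.2]
grip_width: 0.0483
grip_force: 41.9
```

Emit:
{"op": "drive_tool", "data": {"series": "0 0 1 0 0 0; 0 0 0 0 0 0"}}

```text
t: 28.78
tool_pos: [0.595, 0.2669, 0.0225]
tool_rot: [0.0, 0.605, 0.796, 0.0]
contact_force: [-0.3, -0.3, -1.3]
grip_width: 0.0487
grip_force: 41.9
```

Emit:
{"op": "drive_tool", "data": {"series": "0 0 1 0 0 0; 0 0 0 0 0 0"}}

```text
t: 29.02
tool_pos: [0.5949, 0.2668, 0.0212]
tool_rot: [-0.0, 0.605, 0.796, -0.0]
contact_force: [0.2, -0.9, -1.0]
grip_width: 0.0486
grip_force: 41.9
```

Emit:
{"op": "drive_tool", "data": {"series": "0 0 0.7 0 0 0; 0 0 0 0 0 0"}}

```text
t: 29.28
tool_pos: [0.595, 0.2668, 0.0205]
tool_rot: [0.0, 0.605, 0.796, -0.0]
contact_force: [0.7, -0.1, 0.1]
grip_width: 0.0484
grip_force: 41.9
```

Emit:
{"op": "drive_tool", "data": {"series": "0 0 0.5 0 0 0; 0 0 0 0 0 0"}}

```text
t: 29.52
tool_pos: [0.595, 0.2669, 0.0201]
tool_rot: [0.0, 0.605, 0.796, -0.0]
contact_force: [0.5, -0.2, -0.3]
grip_width: 0.0483
grip_force: 42.3
```

Emit:
{"op": "drive_tool", "data": {"series": "0 0 0.5 0 0 0; 0 0 0 0 0 0"}}

```text
t: 29.78
tool_pos: [0.595, 0.2669, 0.0201]
tool_rot: [0.0, 0.605, 0.796, 0.0]
contact_force: [-3.3, -1.9, 8.0]
grip_width: 0.0485
grip_force: 43.1
```

Emit:
{"op": "drive_tool", "data": {"series": "0 0 0 0 0 0; 0 0 0 0 0 0; 0 0 0 0 0 0; 0 0 0 0 0 0; 0 0 -10 0 0 0; 0 0 -30 0 0 0; 0 0 -50 0 0 0; 0 0 0 0 0 0", "fingers": -0.7}}

```text
t: 30.78
tool_pos: [0.5966, 0.2675, 0.1138]
tool_rot: [0.001, 0.605, 0.796, 0.003]
contact_force: [-0.0, 0.7, -0.5]
grip_width: 0.0725
grip_force: 0.0
```

Emit:
{"op": "drive_tool", "data": {"series": "0 0 0 0 0 10; 0 0 0 0 0 10; 0 0 0 0 0 10; 0 0 0 0 0 10; 0 0 0 0 0 10", "fingers": -0.5}}

```text
t: 31.4
tool_pos: [0.5949, 0.2669, 0.1095]
tool_rot: [-0.0, 0.886, 0.463, -0.0]
contact_force: [-0.5, 0.0, -1.0]
grip_width: 0.0639
grip_force: 0.0
```

```bash
python3 nav.py 581.2 -371.3 60 -35
```

```text
t 31.40 cur yaw -34.8 pos [594.9 266.9 109.5] tilt 0.02
turn z 0.2 then shift x -530.6 y 354.8 z 49.5 F [-0.5  0.  -1. ] w 0.0639 g 0.0 j7 -0.79
```

Emit:
{"op": "drive_tool", "data": {"series": "-30 20 0 0 0 0; -39 26 0 0 0 0; -39 26 0 0 0 0; -39 26 0 0 0 0; -39 26 0 0 0 0; -39 26 0 0 0 0; -39 26 0 0 0 0; -39 26 0 0 0 0"}}

```text
t: 32.4
tool_pos: [0.5897, -0.0987, 0.1096]
tool_rot: [-0.0, 0.885, 0.466, -0.0]
contact_force: [1.1, -1.1, -0.2]
grip_width: 0.0639
grip_force: 0.0
```

Emit:
{"op": "drive_tool", "data": {"series": "-39 26 0 0 0 0; -39 26 0 0 0 0; -39 26 0 0 0 0; -39 26 10 0 0 0; -39 26 20 0 0 0; -28 20 10 0 0 0; 0 0 0 0 0 0; 0 0 0 0 0 0"}}

```text
t: 33.4
tool_pos: [0.5875, -0.3653, 0.0696]
tool_rot: [-0.0, 0.885, 0.466, 0.0]
contact_force: [-0.3, 0.1, 0.1]
grip_width: 0.0641
grip_force: 0.0
```

```bash
python3 nav.py 581.2 -371.3 11 -35
```

```text
t 33.40 cur yaw -34.5 pos [ 587.5 -365.3   69.6] tilt 0.03
turn z 0.5 then shift x -8.6 y -1.7 z 58.6 F [-0.3  0.1  0.1] w 0.0641 g 0.0 j7 0.05
```

Emit:
{"op": "drive_tool", "data": {"series": "-9 -2 20 0 0 0; 0 0 20 0 0 0; 0 0 14 0 0 0; 0 0 4 0 0 0; 0 0 0 0 0 0"}}

```text
t: 34.02
tool_pos: [0.5809, -0.3721, 0.0117]
tool_rot: [0.0, 0.885, 0.466, 0.0]
contact_force: [-0.4, -0.9, 0.5]
grip_width: 0.064
grip_force: 0.0
```

Emit:
{"op": "drive_tool", "data": {"series": "0 0 0 0 0 0; 0 0 0 0 0 0; 0 0 0 0 0 0; 0 0 0 0 0 0; 0 0 0 0 0 0; 0 0 0 0 0 0; 0 0 0 0 0 0", "fingers": 1}}

```text
t: 34.9
tool_pos: [0.5809, -0.3724, 0.0124]
tool_rot: [0.0, 0.885, 0.466, 0.0]
contact_force: [-1.4, 1.2, 5.5]
grip_width: 0.0284
grip_force: 39.2
```

Emit:
{"op": "drive_tool", "data": {"series": "0 0 -20 0 0 0; 0 0 -40 0 0 0; 0 0 -50 0 0 0; 0 0 0 0 0 -10; 0 0 0 0 0 -10; 0 0 0 0 0 -10; 0 0 0 0 0 -10; 0 0 0 0 0 -10"}}

```text
t: 35.9
tool_pos: [0.5806, -0.3726, 0.1232]
tool_rot: [0.001, 0.603, 0.798, -0.0]
contact_force: [0.4, 0.3, -0.4]
grip_width: 0.0282
grip_force: 39.6
```

```bash
python3 nav.py 524.6 142.7 120 15.5;python3 held.py
```

```text
t 35.90 cur yaw 15.8 pos [ 580.6 -372.6  123.2] tilt 0.08
turn z 0.3 then shift x 511.5 y 83.7 z 3.2 F [ 0.4  0.3 -0.4] w 0.0282 g 39.6 j7 0.77
scene 13 z-TCP pct [4.8 8.  8.9] [ 577.6 -358. ] [12.   2.8] 16.8
top 124 z-TCP pct [2.1 7.6 9.3] [ 584.2 -369.3] [19.8 31.6] 53.6
```

Emit:
{"op": "drive_tool", "data": {"series": "30 5 0 0 0 0; 45 7.5 0 0 0 0; 45 7.5 0 0 0 0; 45 7.5 0 0 0 0; 45 7.5 0 0 0 0; 45 7.5 0 0 0 0; 45 7.5 0 0 0 0; 45 7.5 0 0 0 0"}}

```text
t: 37.0
tool_pos: [0.5437, -0.0233, 0.1225]
tool_rot: [0.001, 0.607, 0.794, 0.0]
contact_force: [1.3, 0.2, -0.2]
grip_width: 0.0281
grip_force: 39.6
```

Emit:
{"op": "drive_tool", "data": {"series": "45 7.5 0 0 0 0; 45 7.5 0 0 0 0; 45 7.5 0 0 0 0; 30 4 0 0 0 0; 0 0 0 0 0 0; 0 0 0 0 0 0"}}

```text
t: 37.75
tool_pos: [0.5254, 0.1407, 0.1221]
tool_rot: [0.001, 0.607, 0.795, -0.0]
contact_force: [-0.3, -0.6, -0.4]
grip_width: 0.0282
grip_force: 39.6
```

```bash
python3 nav.py 524.6 142.7 22 15.5;python3 held.py
```

```text
t 37.75 cur yaw 15.3 pos [525.4 140.7 122.1] tilt 0.06
turn z -0.2 then shift x 2.1 y -0.3 z 100.1 F [-0.3 -0.6 -0.4] w 0.0282 g 39.6 j7 0.05
scene 130 z-TCP pct [-5.3  7.7  9.3] [530.1 140.7] [39.  27.9] 0.5
top 25 z-TCP pct [ -3.1   9.  181. ] [521.3 111.8] [24.6 38. ] 0.9
```

Emit:
{"op": "drive_tool", "data": {"series": "2 0 20 0 0 0; 0 0 30 0 0 0; 0 0 30 0 0 0; 0 0 12 0 0 0; 0 0 4 0 0 0; 0 0 0 0 0 0; 0 0 0 0 0 0"}}

```text
t: 38.72
tool_pos: [0.525, 0.1436, 0.0264]
tool_rot: [0.0, 0.605, 0.796, 0.0]
contact_force: [0.6, -0.9, 0.7]
grip_width: 0.0284
grip_force: 39.6
```

Emit:
{"op": "drive_tool", "data": {"series": "0 0 1 0 0 0; 0 0 0 0 0 0"}}

```text
t: 38.98
tool_pos: [0.5246, 0.1435, 0.0247]
tool_rot: [0.0, 0.605, 0.796, 0.0]
contact_force: [-0.2, -0.2, 0.2]
grip_width: 0.0281
grip_force: 39.6
```

Emit:
{"op": "drive_tool", "data": {"series": "0 0 1 0 0 0; 0 0 0 0 0 0"}}

```text
t: 39.22
tool_pos: [0.5246, 0.1435, 0.0236]
tool_rot: [0.0, 0.605, 0.796, -0.0]
contact_force: [-0.7, 0.0, 0.8]
grip_width: 0.0279
grip_force: 40.1
```

Emit:
{"op": "drive_tool", "data": {"series": "0 0 0.7 0 0 0; 0 0 0 0 0 0"}}

```text
t: 39.48
tool_pos: [0.5246, 0.1436, 0.023]
tool_rot: [0.0, 0.605, 0.796, 0.0]
contact_force: [-0.1, -0.2, 3.1]
grip_width: 0.0286
grip_force: 41.4
```

Emit:
{"op": "drive_tool", "data": {"series": "0 0 0.5 0 0 0; 0 0 0 0 0 0"}}

```text
t: 39.72
tool_pos: [0.5247, 0.1436, 0.0225]
tool_rot: [0.0, 0.605, 0.796, 0.0]
contact_force: [0.3, 0.1, 6.2]
grip_width: 0.0282
grip_force: 42.8
```

Emit:
{"op": "drive_tool", "data": {"series": "0 0 0 0 0 0; 0 0 0 0 0 0; 0 0 0 0 0 0; 0 0 0 0 0 0; 0 0 -10 0 0 0; 0 0 -30 0 0 0; 0 0 -50 0 0 0; 0 0 -40 0 0 0", "fingers": -0.3}}

```text
t: 40.72
tool_pos: [0.5246, 0.1435, 0.1548]
tool_rot: [0.0, 0.605, 0.796, 0.0]
contact_force: [1.1, 0.3, 0.0]
grip_width: 0.0556
grip_force: 0.0
```

Emit:
{"op": "drive_tool", "data": {"series": "-40 0 0 0 0 0; -45 0 0 0 0 0; -45 0 0 0 0 0; -45 0 0 0 0 0; -45 0 0 0 0 0; -45 0 0 0 0 0; 0 0 0 0 0 0; 0 0 0 0 0 0"}}

```text
t: 41.72
tool_pos: [0.5953, -0.1113, 0.1528]
tool_rot: [-0.0, 0.605, 0.796, 0.0]
contact_force: [0.1, 0.4, -1.0]
grip_width: 0.0553
grip_force: 0.0
```

Run:
```python
from m import *
o=[]
C={"square":(498,240),"bar":(621.4,169.4),"round":(595,266),"small":(524.6,142.7)}
for n,(a,b) in(("scene",(150,300)),("top",(120,70))):
    p,d=viewer.read_camera(n)
    o.append(cv2.resize(p[a:a+150,b:b+170],None,fx=2.3,fy=2.3,interpolation=cv2.INTER_CUBIC))
    p=p.astype(int);W=world(n,d);ter=(p[...,2]-p[...,0]>50)&(p[...,2]>1.5*p[...,1])&(W[...,2]>.026)&(d>0)
    for k,c in C.items():
        m=ter&(np.hypot(W[...,0]*1000-c[0],W[...,1]*1000-c[1])<44)
        if m.sum()>5: T=W[m]*1000;print(n,k,m.sum(),"z",np.percentile(T[:,2],[10,50,90]).round(1),*rect(T/1000))
cv2.imwrite("pics/end.png",np.hstack(o))
```

```text
scene square 338 z [28.8 30.8 32.4] [499.9 240.8] [48.2 51.1] 14.0
scene bar 325 z [28.8 30.6 32.1] [623.8 166.6] [23.9 71.9] 16.2
scene round 306 z [29.  30.8 32.3] [596.6 265.6] [46.8 47.4] 70.2
scene small 104 z [28.5 30.6 31.9] [527.1 143.3] [26.1 26.7] 27.7
top square 552 z [28.1 30.3 32.4] [497.5 239. ] [50.7 50.1] 15.6
top bar 353 z [28.2 30.4 32.3] [622.7 165.9] [25.7 70.8] 14.9
top round 402 z [28.3 30.3 32.2] [593.9 265.7] [47.4 47.7] 84.1
top small 137 z [28.1 30.3 32.2] [523.7 143.1] [26. 27.] 79.5
```

View pics/end.png

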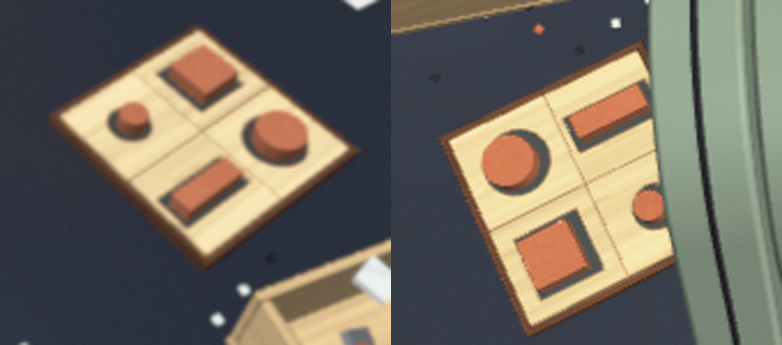

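All four tiles lie flat in their recesses: square (203,73), small round (130,118), large round (278,135) and bar (207,187) in the left crop. Their tops measure about 30.5 mm, matching a 10 mm floor plus a 20 mm tile. The robot touches nothing.

```bash
python3 -c "
from plant import r
print(r.hand_in())"
```

```text
the job is handed in; nothing more can be done
None
```

All four whole tiles lie flat in their matching recesses, I did not touch the broken tiles or the look-alikes, and the job was handed in at about 42 s of the 106 s allowed.

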